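# Sweep the plaster offcuts into the scrap tray

## Task

Clear the casting board: using the fingers as a broom, sweep the three broken plaster offcuts over the edge of the board into the empty, undivided scrap tray beside it. Push them along the board, never pick one up; leave the round plaster cast, the tape and the jar among them standing where they are.

Things in the scene. Friction and masses are not known exactly. Their poses are not given: they have to be found in the camera images.
- board: fixed dark wooden casting board, 320 x 320 mm, flat top 55 mm above the table; a lip 10 mm wide and 15 mm high runs along its near and far edges (-x, +x), none on its left and right edges (+y, -y). Origin at the centre of its underside, on the table, z up; yaw within 0.12 rad of zero. The cast, tape and jar stand along its middle line x = 0, all within 40 mm of that line.
- scrap_tray: fixed grey plastic scrap tray, empty and undivided, 320 mm (x) by 140 mm (y), 48 mm high, walls and floor 3 mm; it stands on the table 2 mm from the left or the right edge of the board (232 mm from centre to centre), its rim 7 mm below the board top, so that what is pushed over that edge drops into it. Origin at the centre of its underside; same yaw as the board.
- caddy: fixed grey tool caddy of the same outside size as the scrap tray, but divided into six compartments with modelling sticks, at the opposite edge of the board (232 mm from centre to centre). Origin at the centre of its underside. Nothing goes in it.
- chip1: loose broken plaster offcut, an angular block about 45 x 35 mm, 22 mm high, lying flat on the board at any yaw, its centre 78 to 115 mm from the board middle line x = 0 and at most 105 mm from its middle along y, over 45 mm from the next offcut. Origin at its centre, half-way up; x axis: long side. About 35 g; pushed off-centre it turns or slips aside.
- chip2: loose broken plaster offcut, an angular block about 40 x 37 mm, 20 mm high, lying flat on the board at any yaw, its centre 78 to 115 mm from the board middle line x = 0 and at most 105 mm from its middle along y, over 45 mm from the next offcut. Origin at its centre, half-way up; x axis: long side. About 35 g; pushed off-centre it turns or slips aside.
- chip3: loose broken plaster offcut, an angular block about 42 x 34 mm, 24 mm high, lying flat on the board at any yaw, its centre 78 to 115 mm from the board middle line x = 0 and at most 105 mm from its middle along y, over 45 mm from the next offcut. Origin at its centre, half-way up; x axis: long side. About 35 g; pushed off-centre it turns or slips aside.
- cast: loose finished round plaster cast, a smooth dome 54 mm in diameter and 39 mm high, on the board; origin at the centre of its underside. Stays.
- tape: loose small roll of tape lying flat on the board, 68 mm in diameter, 25 mm high; origin at the centre of its underside. Stays.
- jar: loose jar with a cap on the board, 48 mm in diameter, 50 mm high; origin at the centre of its underside. Stays.

How it is judged (in metres and radians):
At the end, for the whole second after the job is handed in: All three offcuts lie at rest inside the scrap tray, their centres within its walls and at least 2 mm below its rim, and the cast, the tape and the jar are each within 15 mm of where they began (x of chip1 in the frame of scrap_tray between -0.157 and 0.157 m and y of chip1 in the frame of scrap_tray between -0.067 and 0.067 m and z of each of chip1, chip2, chip3 in the frame of scrap_tray below 0.046 m and linear speed of each of chip1, chip2, chip3 below 0.03 m/s and x of chip2 in the frame of scrap_tray between -0.157 and 0.157 m and y of chip2 in the frame of scrap_tray between -0.067 and 0.067 m and x of chip3 in the frame of scrap_tray between -0.157 and 0.157 m and y of chip3 in the frame of scrap_tray between -0.067 and 0.067 m and distance of each of cast, tape, jar from where it was at the start of the episode below 0.015 m); the robot touches nothing.
It fails at once if an offcut is lifted: its centre rises over 29 mm above the board top (height (world z) of any of chip1, chip2, chip3 above 0.084 m).
It fails at once if the cast, the tape or the jar is moved by more than 15 mm (distance of any of cast, tape, jar from where it was at the start of the episode above 0.015 m).
It also fails if it takes over 72 s, if anything falls off the work surface, if the arm or the gripper's body presses on something with over 40 N, if the wrist force passes 120 N, or if a joint passes its speed limit or range.

## Robot

A 6-joint arm with a two-finger parallel gripper is mounted at the origin on the work surface. World frame = base frame: x ahead of the robot, y to its left, z up, the work surface at z = 0. Lengths are in m, angles in degrees, forces in N, time in s.
With the tool pointing down it reaches from about 0.35 to 0.875 m from the base axis. Payload 4.2 kg.
Tool frame: the origin (TCP) lies at the very end of the fingers, on their centre line; the grasp point (between the pads) lies 19 mm behind it (r.grip_point_offset is the distance from the TCP to the grasp point, in m); z points along the fingers, y is the line along which they close (so a half turn about z gives the same grasp; the last joint's range is limited). The gripper opens to 87 mm and grips with 3 to 60 N. Pads are 19 mm wide; open, the fingers measure 117 mm over their backs; the gripper's body (75 mm by 190 mm) begins 51 mm behind the grasp point.
Start: joints at [14.817, 22.042, 0.453, 0, -68.411, -14.817], TCP at [0.625, 0, 0.223] pointing down, gripper open.
Joint ranges: [-179.83, 179.83], [-69.29, 118.12], [-61.27, 80.66], [-181.25, 117.63], [-171.15, -9.14], [-177.46, 177.46]. Speed limits (degrees/s): [159.86, 159.86, 180, 180, 180, 180].

## Interface

Orientations are given as a 3x3 rotation matrix whose columns are the frame's x, y, z axes.
In Python, from station import r, cams gives the robot as it stands. The module is installed in compiled form; this text tells all that it offers.
- The arm moves only by the shell command python3 -m handwheel 'ROWS'. ROWS is JSON, a list that holds one entry, the list of rows, each a list of 7 numbers: the turn, a rotation vector about the tool's x, y, z in units of 6 degrees (1.0 is 6 degrees), then the shift along the tool's x, y, z in m, then the finger opening in m, from 0 to 0.087. In form: [[[ax, ay, az, x, y, z, jaw], ...]]. A call has 1 to 12 rows; each row shifts and turns the commanded pose from where the row before left it, along the tool's axes as they then stand; what a row does not reach is not made up. A row lasts 1/10 s, in which the tool goes at most 50 mm and 8.59 degrees, less where a joint would pass 70% of its speed; a pose out of reach is approached as far as the arm can. A call with a gripper value outside its range is refused whole. The fingers move at their own pace and stop on an object; the grip force is fixed at half the most. Time passes only in rows, so rows that do not move let the fingers close. It gives the time, the measured TCP pose, the force, the opening and the grip force at its end, in the units of the state.
- r.sense(): the state, without advancing time (a new reading comes with each control period).
- cams.capture(name): name is "scene" or "side" or "wrist"; returns the picture (400x640x3 uint8, red, green, blue); there is no depth.
- cams.get_calibration(name): a dict with "camera_matrix" (3x3 intrinsics, pixels), "rvec" (rotation vector, rad) and "tvec" (3), from world to camera coordinates, as OpenCV has them; the wrist camera has in their place "T_tool_cam" (4x4, takes a point from camera to tool coordinates, whose origin is the TCP and whose axes are the flange's). Camera axes: x right, y down, z forward; pixel columns grow to the right and rows downward; lengths in m; the calibration is good to about 2 mm. A picture is of the moment at which its call begins: read the wrist's pose just before it. get_calibration takes no time and is no camera call.
- r.finish_job(): hands the job in; it is judged then, once.
The state is a dict: "time_s": time; "joints": joint angles; "joint_velocities": joint speeds; "effort": joint torques, N m; "tcp_pos": TCP position; "ee_rot": TCP orientation; "wrist_force": force on the tool from outside, world axes, zero at the start; "moment": the same for the moment, N m; "gripper_width": opening from 0.0 (shut) to 1.0 (fully open); "gripper_force": force on a finger pad.
Only numpy, scipy, OpenCV 4.12 (cv2) and the standard library are available. Lean on these libraries where they do the work, as an engineer would, in place of code of your own. Each camera call takes 0.05 s, during which the arm holds its last target. There are 200 camera calls.

## Working session

There is one attempt and no reset: what is moved stays moved. The work goes in short steps, Python scripts to look and compute and a shell command to move; the robot and the scene stay as the last step left them, time stands still between calls to the robot, and variables do not carry over. Pictures are saved under pics/ and viewed, at most 10 in all, crops included, and the job is handed in when it is done.

```bash
mkdir -p pics; python3 - <<'E'
from station import r,cams
import cv2,numpy as np
s=r.sense();print(s['time_s'],s['tcp_pos'],np.round(s['ee_rot'],3).tolist(),s['gripper_width'])
for n in ['scene','side']:
    cv2.imwrite(f'pics/{n}0.png',cams.capture(n)[:,:,::-1])
    c=cams.get_calibration(n);R=cv2.Rodrigues(np.array(c['rvec']))[0];print(n,(-R.T@np.array(c['tvec']).ravel()).round(3),np.round(R[2],2))
E
```

```text
0.0 [ 6.24381846e-01 -2.88630018e-07  2.21464061e-01] [[-0.0, -1.0, -0.002], [-1.0, 0.0, -0.0], [0.0, 0.002, -1.0]] 0.9980062882333705
scene [ 0.914 -0.593  0.76 ] [-0.38  0.61 -0.69]
side [0.413 0.616 0.826] [ 0.14 -0.61 -0.78]
```

View pics/scene0.png

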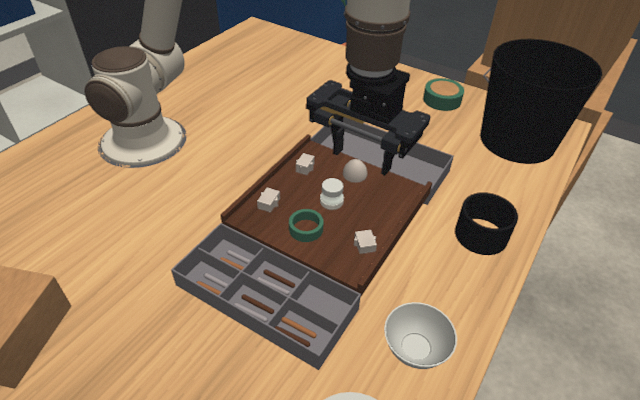

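View pics/side0.png

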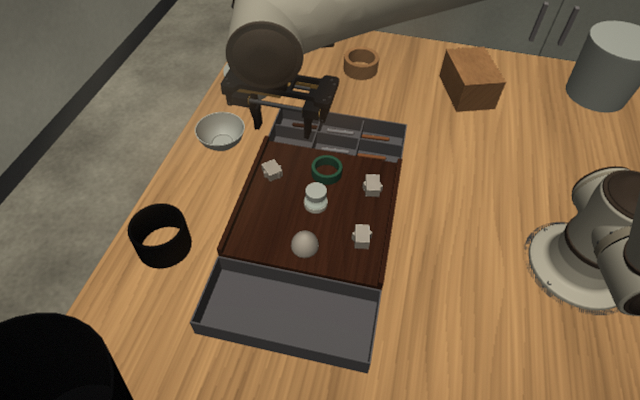

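The scene picture shows the tray at the +y edge and the caddy at −y, with chips at (305,163), (268,200) and (366,241). In the side picture the chips are at (362,236), (373,185) and (272,170), the cast at (304,244), the jar at (316,198) and the tape at (327,169).

```bash
cat > h.py <<'E'
import cv2,numpy as np
from station import r,cams
def ray(n,uv,z):
    c=cams.get_calibration(n);K=np.array(c['camera_matrix']);R=cv2.Rodrigues(np.array(c['rvec']))[0];t=np.array(c['tvec']).ravel()
    p=np.atleast_2d(uv).astype(float);d=(np.linalg.inv(K)@np.c_[p,np.ones(len(p))].T).T@R;o=-R.T@t
    return (o+d*((z-o[2])/d[:,2])[:,None])[:,:2]
def blobs(n,img):
    h=cv2.cvtColor(img,cv2.COLOR_RGB2HSV)
    m=((h[...,2]>110)&(h[...,1]<70)).astype(np.uint8)
    for c in cv2.findContours(m,0,2)[0]:
        if 40<cv2.contourArea(c)<1500:
            q=ray(n,c[:,0],.066)
            if 0.35<q[:,0].mean()<.9 and abs(q[:,1].mean())<.4: print(n,c[:,0].mean(0).round(),'mid',q.mean(0).round(3),'min',q.min(0).round(3),'max',q.max(0).round(3))
E
python3 - <<'E'
from h import *
for n in ['side','scene']:
    img=cv2.imread(f'pics/{n}0.png')[:,:,::-1]; blobs(n,img)
# board edges: side view near-lip, tray corners (rim z .048)
print('tray rim',ray('side',[(194,320),(369,364),(381,290),(220,262)],.048).round(3).tolist())
print('lips',ray('side',[(220,250),(268,138),(384,283),(402,160)],.07).round(3).tolist())
img=cv2.imread('pics/side0.png')[:,:,::-1];h=cv2.cvtColor(img,cv2.COLOR_RGB2HSV)
m=cv2.inRange(h,(70,90,30),(95,255,200));m[:150]=0
for c in cv2.findContours(m,0,2)[0]:
    if cv2.contourArea(c)>100:q=ray('side',c[:,0],.08);print('tape',q.min(0),q.max(0))
E
```

```text
side [301. 243.] mid [0.551 0.136] min [0.527 0.106] max [0.57  0.163]
side [361. 232.] mid [0.444 0.079] min [0.425 0.058] max [0.461 0.105]
side [315. 204.] mid [0.549 0.036] min [0.527 0.014] max [0.575 0.057]
side [316. 190.] mid [ 0.557 -0.   ] min [ 0.535 -0.024] max [0.58  0.022]
side [374. 182.] mid [ 0.442 -0.055] min [ 0.424 -0.081] max [ 0.463 -0.03 ]
side [271. 167.] mid [ 0.669 -0.039] min [ 0.645 -0.065] max [ 0.691 -0.016]
side [219. 129.] mid [ 0.824 -0.125] min [ 0.767 -0.186] max [ 0.883 -0.069]
scene [350. 396.] mid [ 0.794 -0.304] min [ 0.765 -0.329] max [ 0.828 -0.287]
scene [362. 239.] mid [ 0.658 -0.029] min [ 0.638 -0.049] max [0.688 0.   ]
scene [268. 201.] mid [ 0.448 -0.048] min [ 0.418 -0.07 ] max [ 0.469 -0.011]
scene [331. 193.] mid [0.541 0.045] min [0.507 0.002] max [0.577 0.091]
scene [417. 169.] mid [0.658 0.22 ] min [0.595 0.179] max [0.709 0.274]
scene [306. 164.] mid [0.444 0.094] min [0.417 0.065] max [0.463 0.128]
scene [327. 143.] mid [0.443 0.186] min [0.43  0.174] max [0.46  0.216]
scene [360. 156.] mid [0.529 0.187] min [0.454 0.103] max [0.586 0.251]
tray rim [[0.694, 0.328], [0.383, 0.326], [0.385, 0.186], [0.694, 0.206]]
lips [[0.696, 0.193], [0.702, -0.121], [0.383, 0.183], [0.392, -0.133]]
tape [ 0.51603941 -0.09311191] [ 0.58028606 -0.01259035]
```

```bash
python3 -m handwheel '[[[0,0,0,-0.003,0.03,0,0.018],[0,0,0,-0.003,0.03,0,0.018],[0,0,0,-0.003,0.03,0,0.018],[0,0,0,-0.003,0.03,0,0.018],[0,0,0,-0.003,0.03,0,0.018],[0,0,0,-0.003,0.03,0,0.018],[0,0,0,0,0,0.025,0.018],[0,0,0,0,0,0.025,0.018],[0,0,0,0,0,0.025,0.018],[0,0,0,0,0,0.025,0.018],[0,0,0,0,0,0,0.018],[0,0,0,0,0,0,0.018]]]'; python3 - <<'E'
from h import *
cv2.imwrite('pics/side1.png',cv2.resize(cams.capture('side')[100:340,160:480,::-1],None,fx=2,fy=2))
E
```

```text
time_s: 1.3
tcp_pos: [0.4451, 0.0179, 0.1227]
ee_rot: [[0.0, -1.0, -0.001], [-1.0, -0.0, -0.001], [0.001, 0.001, -1.0]]
wrist_force: [0.3, 1.2, 0.6]
gripper_width: 0.216
gripper_force: 0.0
```

View pics/side1.png

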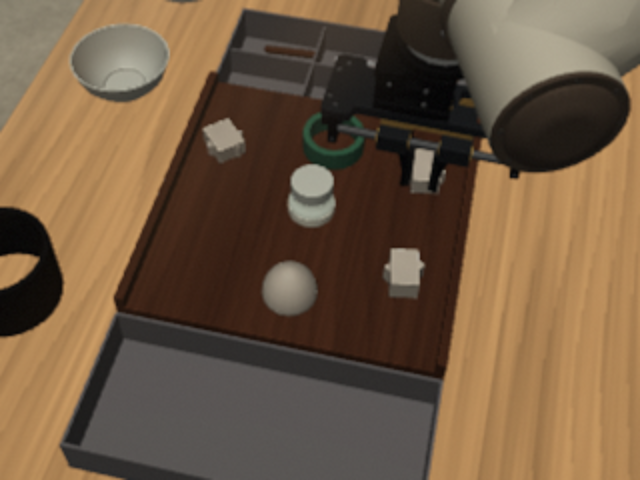

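```bash
python3 -m handwheel '[[[0,0,0,0,0,0.02,0.018],[0,0,0,0,0,0.02,0.018],[0,0,0,0,0,0.02,0.018],[0,0,0,0,0,0.003,0.018],[0,0,0,-0.012,0,0,0.018],[0,0,0,-0.012,0,0,0.018],[0,0,0,-0.012,0,0,0.018],[0,0,0,-0.012,0,0,0.018],[0,0,0,-0.012,0,0,0.018],[0,0,0,-0.012,0,0,0.018],[0,0,0,-0.012,0,0,0.018],[0,0,0,0,0,0,0.018]]]'; python3 - <<'E'
from h import *
cv2.imwrite('pics/side2.png',cv2.resize(cams.capture('side')[100:340,160:480,::-1],None,fx=2,fy=2))
E
```

```text
time_s: 2.55
tcp_pos: [0.4454, 0.1036, 0.0596]
ee_rot: [[0.002, -1.0, 0.001], [-1.0, -0.002, 0.0], [-0.0, -0.001, -1.0]]
wrist_force: [0.8, 0.2, -0.0]
gripper_width: 0.208
gripper_force: 0.0
```

View pics/side2.png

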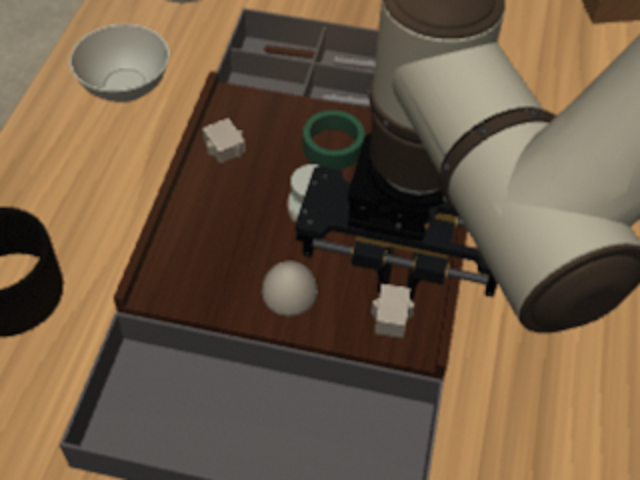

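The offcut moves straight ahead of the fingers, now at (392,310) in the crop, and nothing else has shifted. I'll sweep it over the edge.

```bash
python3 -m handwheel '[[[0,0,0,-0.012,0,0,0.018],[0,0,0,-0.012,0,0,0.018],[0,0,0,-0.012,0,0,0.018],[0,0,0,-0.012,0,0,0.018],[0,0,0,-0.012,0,0,0.018],[0,0,0,-0.012,0,0,0.018],[0,0,0,-0.012,0,0,0.018],[0,0,0,-0.012,0,0,0.018],[0,0,0,-0.005,0,0,0.018],[0,0,0,0,0,0,0.018],[0,0,0,0,0,-0.03,0.018],[0,0,0,0,0,-0.04,0.018]]]'; python3 -m handwheel '[[[0,0,0,0.03,0,0,0.018],[0,0,0,0.03,0,0,0.018],[0,0,0,0.04,0,0,0.018],[0,0,0,0.04,0,0,0.018],[0,0,0,0.04,0,0,0.018],[0,0,0,0.04,0,0,0.018],[0,0,0,0.04,0,0,0.018],[0,0,0,0.04,0,0,0.018],[0,0,0,0.013,0,0,0.018],[0,0,0,0,0,0,0.018]]]'; python3 - <<'E'
from h import *
cv2.imwrite('pics/side3.png',cv2.resize(cams.capture('side')[100:340,160:480,::-1],None,fx=2,fy=2))
E
```

```text
time_s: 3.8
tcp_pos: [0.4435, 0.2015, 0.1284]
ee_rot: [[-0.001, -1.0, -0.005], [-1.0, 0.001, -0.004], [0.004, 0.005, -1.0]]
wrist_force: [0.7, 0.9, -0.2]
gripper_width: 0.207
gripper_force: 0.0
time_s: 4.8
tcp_pos: [0.4442, -0.1119, 0.1293]
ee_rot: [[-0.004, -1.0, -0.001], [-1.0, 0.004, -0.0], [0.0, 0.001, -1.0]]
wrist_force: [0.4, 0.6, 0.4]
gripper_width: 0.207
gripper_force: 0.0
```

View pics/side3.png

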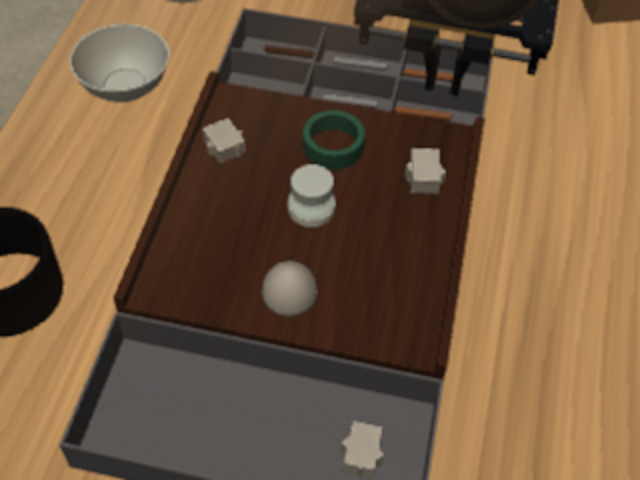

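The first offcut lies in the tray at (363,447) and everything else stands where it was. The second is at (426,170), ahead of the fingers.

```bash
python3 -m handwheel '[[[0,0,0,0,0,0.023,0.018],[0,0,0,0,0,0.023,0.018],[0,0,0,0,0,0.023,0.018],[0,0,0,0,0,0,0.018],[0,0,0,-0.013,0,0,0.018],[0,0,0,-0.013,0,0,0.018],[0,0,0,-0.013,0,0,0.018],[0,0,0,-0.013,0,0,0.018],[0,0,0,-0.013,0,0,0.018],[0,0,0,-0.013,0,0,0.018],[0,0,0,-0.013,0,0,0.018],[0,0,0,-0.013,0,0,0.018]]]'; python3 -m handwheel '[[[0,0,0,-0.013,0,0,0.018],[0,0,0,-0.013,0,0,0.018],[0,0,0,-0.013,0,0,0.018],[0,0,0,-0.013,0,0,0.018],[0,0,0,-0.013,0,0,0.018],[0,0,0,-0.013,0,0,0.018],[0,0,0,0,0,0,0.018]]]'; python3 - <<'E'
from h import *
cv2.imwrite('pics/side4.png',cv2.resize(cams.capture('side')[100:340,160:480,::-1],None,fx=2,fy=2))
E
```

```text
time_s: 6.05
tcp_pos: [0.4453, -0.0048, 0.0611]
ee_rot: [[0.0, -1.0, 0.001], [-1.0, -0.0, 0.0], [-0.0, -0.001, -1.0]]
wrist_force: [0.0, -1.3, -0.0]
gripper_width: 0.205
gripper_force: 0.4
time_s: 6.75
tcp_pos: [0.4454, 0.0737, 0.0606]
ee_rot: [[0.002, -1.0, 0.001], [-1.0, -0.002, 0.0], [-0.0, -0.001, -1.0]]
wrist_force: [0.4, -0.2, 0.1]
gripper_width: 0.206
gripper_force: 0.0
```

View pics/side4.png

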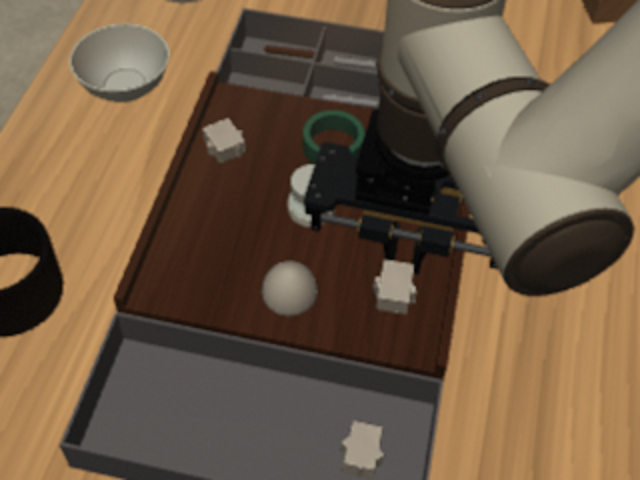

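The second offcut, at (396,285), is centred ahead of the fingers. I'll push it off the board, lift, and move to the far lane.

```bash
python3 -m handwheel '[[[0,0,0,-0.013,0,0,0.018],[0,0,0,-0.013,0,0,0.018],[0,0,0,-0.013,0,0,0.018],[0,0,0,-0.013,0,0,0.018],[0,0,0,-0.013,0,0,0.018],[0,0,0,-0.013,0,0,0.018],[0,0,0,-0.013,0,0,0.018],[0,0,0,-0.013,0,0,0.018],[0,0,0,-0.013,0,0,0.018],[0,0,0,-0.013,0,0,0.018],[0,0,0,0,0,-0.03,0.014],[0,0,0,0,0,-0.04,0.014]]]'; python3 -m handwheel '[[[0,0,0,0.0345,-0.024,0,0.014],[0,0,0,0.0345,-0.024,0,0.014],[0,0,0,0.0345,-0.024,0,0.014],[0,0,0,0.0345,-0.024,0,0.014],[0,0,0,0.0345,-0.024,0,0.014],[0,0,0,0.0345,-0.024,0,0.014],[0,0,0,0.0345,-0.024,0,0.014],[0,0,0,0.0345,-0.024,0,0.014],[0,0,0,0.0345,-0.024,0,0.014],[0,0,0,0,0,0,0.014]]]'; python3 - <<'E'
from h import *
im=cams.capture('side');blobs('side',im)
cv2.imwrite('pics/side5.png',cv2.resize(im[100:340,160:480,::-1],None,fx=2,fy=2))
E
```

```text
time_s: 8.0
tcp_pos: [0.4437, 0.202, 0.1295]
ee_rot: [[0.0, -1.0, -0.004], [-1.0, -0.0, -0.004], [0.004, 0.004, -1.0]]
wrist_force: [0.3, 1.4, 1.0]
gripper_width: 0.172
gripper_force: 0.0
time_s: 9.0
tcp_pos: [0.6631, -0.112, 0.1294]
ee_rot: [[-0.005, -1.0, 0.0], [-1.0, 0.005, -0.001], [0.001, -0.0, -1.0]]
wrist_force: [-0.3, 1.0, 0.1]
gripper_width: 0.161
gripper_force: 0.0
side [341. 324.] mid [0.443 0.278] min [0.424 0.255] max [0.46  0.297]
side [342. 300.] mid [0.449 0.233] min [0.429 0.22 ] max [0.465 0.248]
side [302. 244.] mid [0.549 0.136] min [0.527 0.106] max [0.57  0.161]
side [315. 204.] mid [0.55  0.036] min [0.527 0.014] max [0.575 0.057]
side [315. 190.] mid [ 0.559 -0.001] min [ 0.535 -0.024] max [0.58  0.022]
side [271. 167.] mid [ 0.669 -0.039] min [ 0.644 -0.065] max [ 0.691 -0.016]
side [219. 129.] mid [ 0.824 -0.125] min [ 0.767 -0.186] max [ 0.883 -0.069]
```

View pics/side5.png

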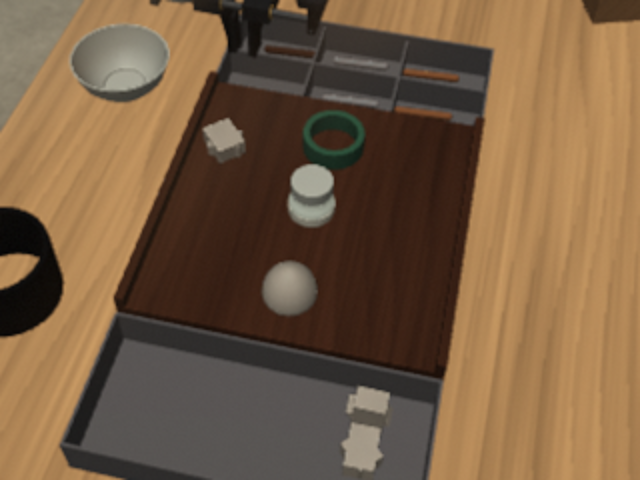

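Both offcuts are in the tray, at (370,402) and (363,447). The last one is at (224,140), and the fingers are above and behind it.

```bash
python3 -m handwheel '[[[0,0,0,0,0.002,0.023,0.014],[0,0,0,0,0,0.023,0.014],[0,0,0,0,0,0.023,0.014],[0,0,0,0,0,0,0.014],[0,0,0,-0.012,0,0,0.014],[0,0,0,-0.012,0,0,0.014],[0,0,0,-0.012,0,0,0.014],[0,0,0,-0.012,0.0005,0,0.014],[0,0,0,-0.012,0.0005,0,0.014],[0,0,0,-0.012,0.0005,0,0.014],[0,0,0,-0.012,0.0005,0,0.014],[0,0,0,-0.012,0.0005,0,0.014]]]'; python3 -m handwheel '[[[0,0,0,-0.012,0.0005,0,0.014],[0,0,0,-0.012,0.0005,0,0.014],[0,0,0,-0.012,0.0005,0,0.014],[0,0,0,-0.012,0.0005,0,0.014],[0,0,0,-0.012,0.0005,0,0.014],[0,0,0,0,0,0,0.014]]]'; python3 - <<'E'
from h import *
im=cams.capture('side');blobs('side',im)
cv2.imwrite('pics/side6.png',cv2.resize(im[100:340,160:480,::-1],None,fx=2,fy=2))
E
```

```text
time_s: 10.25
tcp_pos: [0.6565, -0.0115, 0.0616]
ee_rot: [[-0.0, -1.0, 0.0], [-1.0, 0.0, -0.0], [0.0, -0.0, -1.0]]
wrist_force: [-0.1, -0.4, 0.9]
gripper_width: 0.157
gripper_force: 0.4
time_s: 10.85
tcp_pos: [0.6539, 0.0493, 0.0614]
ee_rot: [[0.002, -1.0, 0.0], [-1.0, -0.002, 0.0], [-0.0, -0.0, -1.0]]
wrist_force: [0.6, -0.1, 0.4]
gripper_width: 0.161
gripper_force: 0.0
side [340. 323.] mid [0.444 0.276] min [0.424 0.255] max [0.46  0.297]
side [342. 300.] mid [0.449 0.233] min [0.429 0.22 ] max [0.464 0.248]
side [302. 243.] mid [0.55  0.134] min [0.529 0.106] max [0.57 0.16]
side [263. 210.] mid [0.648 0.077] min [0.628 0.056] max [0.673 0.098]
side [315. 204.] mid [0.549 0.036] min [0.527 0.014] max [0.575 0.056]
side [318. 189.] mid [ 0.554 -0.004] min [ 0.535 -0.024] max [0.58  0.021]
```

View pics/side6.png

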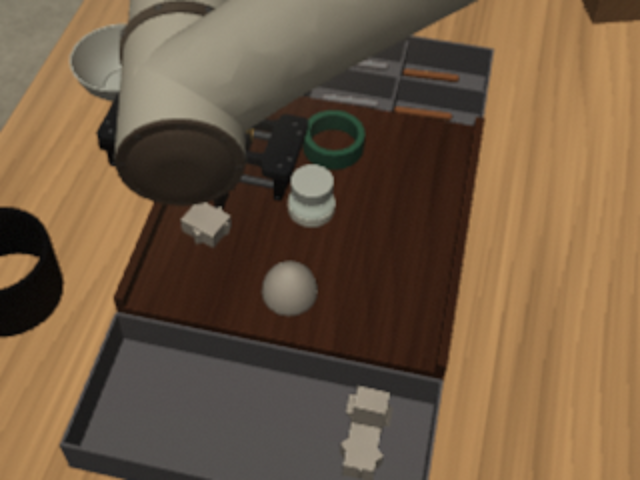

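The third offcut is at (206,222), slightly inward of the fingers' centre line but well supported. I'll continue straight.

```bash
python3 -m handwheel '[[[0,0,0,-0.013,0,0,0.014],[0,0,0,-0.013,0,0,0.014],[0,0,0,-0.013,0,0,0.014],[0,0,0,-0.013,0,0,0.014],[0,0,0,-0.013,0,0,0.014],[0,0,0,-0.013,0,0,0.014],[0,0,0,-0.013,0,0,0.014],[0,0,0,-0.013,0,0,0.014],[0,0,0,-0.013,0,0,0.014],[0,0,0,-0.013,0,0,0.014],[0,0,0,-0.013,0,0,0.014],[0,0,0,-0.013,0,0,0.014]]]'; python3 -m handwheel '[[[0,0,0,-0.003,0,0,0.014],[0,0,0,0,0,0,0.014],[0,0,0,0,0,-0.03,0.014],[0,0,0,0,0,-0.04,0.014],[0,0,0,0.035,0,-0.01,0.014],[0,0,0,0.035,0,-0.01,0.014],[0,0,0,0.04,0,0,0.014],[0,0,0,0.04,0,0,0.014],[0,0,0,0.04,0,0,0.014],[0,0,0,0.04,0,0,0.014],[0,0,0,0.04,0,0,0.014],[0,0,0,0.02,0,0,0.014]]]'; python3 - <<'E'
from h import *
im=cams.capture('side');blobs('side',im)
cv2.imwrite('pics/side7.png',cv2.resize(im[100:370,160:480,::-1],None,fx=2,fy=2))
E
```

```text
time_s: 12.1
tcp_pos: [0.6539, 0.2047, 0.0615]
ee_rot: [[-0.0, -1.0, -0.0], [-1.0, 0.0, 0.0], [-0.0, 0.0, -1.0]]
wrist_force: [0.4, 0.9, -0.4]
gripper_width: 0.16
gripper_force: 0.0
time_s: 13.3
tcp_pos: [0.6532, -0.0872, 0.1516]
ee_rot: [[-0.004, -1.0, -0.001], [-1.0, 0.004, -0.0], [0.0, 0.001, -1.0]]
wrist_force: [-0.8, -0.3, 0.7]
gripper_width: 0.159
gripper_force: 0.0
side [341. 324.] mid [0.443 0.278] min [0.424 0.255] max [0.46  0.297]
side [343. 300.] mid [0.449 0.233] min [0.429 0.22 ] max [0.465 0.248]
side [236. 294.] mid [0.635 0.27 ] min [0.615 0.252] max [0.658 0.29 ]
side [302. 243.] mid [0.551 0.136] min [0.527 0.106] max [0.57  0.161]
side [315. 205.] mid [0.549 0.037] min [0.527 0.014] max [0.575 0.057]
side [316. 190.] mid [ 0.557 -0.   ] min [ 0.535 -0.024] max [0.58  0.022]
side [219. 129.] mid [ 0.824 -0.125] min [ 0.767 -0.186] max [ 0.883 -0.069]
```

View pics/side7.png

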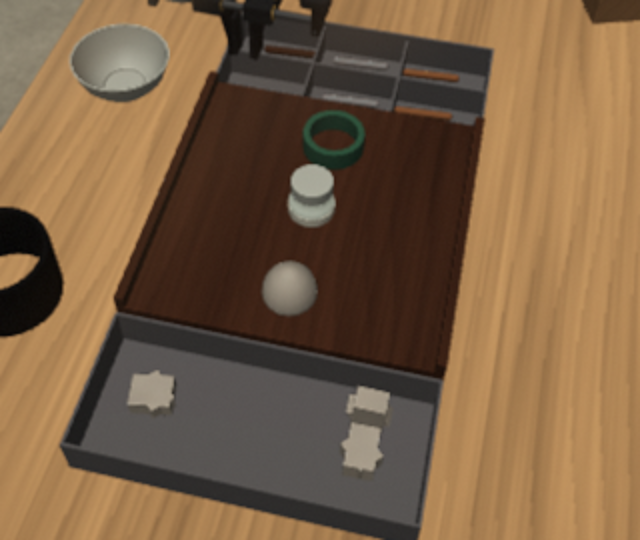

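All three offcuts lie flat in the tray, at (151,391), (370,402) and (362,448). The cast, jar and tape have not moved, and the arm is clear of everything.

```bash
python3 -c "
from station import r
print(r.finish_job())"
```

```text
the job is handed in; nothing more can be done
None
```

I swept all three offcuts into the scrap tray and handed the job in at about 13 s; the last picture shows the cast, tape and jar unmoved, but the hand-in returned no verdict.

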